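Change over the loading slides

TASK

Only one tray may stand out at a time: push the tray with the two bright cones fully home by the front of its yellow lip, then hook a fingertip behind the yellow lip of the tray with the three black sleeves and draw it out along its rails as far as it goes. Move the trays smoothly without slamming them, never pinch a lip or touch the sleeves and cones, which stay upright on their trays, and leave everything else on the bench where it stands.

Things in the scene. Friction and masses are not known exactly. Their poses are not given: they have to be found in the camera images.
- sleeve_tray (a joint): how far the sleeve tray is out: 0 fully home, 0.12 m fully out at its stop (starts at 0 to 0.02). Rail friction is about 3 N, the tray weighs about 0.5 kg and its load 0.55 kg; it stays where it is left; both ends are solid stops
- cone_tray (a joint): the same for the cone tray: 0 fully home at its stop, 0.12 fully out (starts at 0.08 to 0.11); its load is 0.3 kg
- sleeve_lip (a point): sleeve tray: middle of the top edge of its yellow lip, at the back (inner) face, 60 mm above the bench; axes as the slide (-x: draw out). Upright lip 116 mm wide (y), 10 thick: back face at x = 0, front at x = -10 mm. Behind it the tray floor is 34 mm below and free for 80 mm (then a low rib, parts from 90 mm on); in front of it bare bench
- cone_lip (a point): cone tray: middle of the top edge of its yellow lip, at the back (inner) face, 60 mm above the bench; axes as the slide (-x: draw out). Upright lip 116 mm wide (y), 10 thick: back face at x = 0, front at x = -10 mm. Behind it the tray floor is 34 mm below and free for 80 mm (then a low rib, parts from 90 mm on); in front of it bare bench
- sleeve_slide: blue and aluminium slide, its steel tray carrying the three black sleeves: bed 240 x 150 mm fixed to the bench, rails 36 mm high. Origin: centre of its underside. x axis along the rails, away from the lip: draw out is -x, push home +x. Yaw within 0.25 rad of the robot's x; the two slides stand side by side, either may be on the left
- cone_slide: blue and aluminium slide, its steel tray carrying the two bright cones: bed 240 x 150 mm fixed to the bench, rails 36 mm high. Origin: centre of its underside. x axis along the rails, away from the lip: draw out is -x, push home +x. Yaw within 0.25 rad of the robot's x; the two slides stand side by side, either may be on the left
- sleeve_seat (a point): middle of the sleeve tray's floor where the sleeves stand, 26 mm above the bench, 155 mm behind the lip; moves with the tray
- cone_seat (a point): the same point on the cone tray
- sleeve0: loose black steel sleeve, 40 mm across, 55 mm high, upright on the sleeve tray; origin at the centre of its foot
- sleeve1: loose black steel sleeve, 40 mm across, 55 mm high, upright on the sleeve tray; origin at the centre of its foot
- sleeve2: loose black steel sleeve, 40 mm across, 55 mm high, upright on the sleeve tray; origin at the centre of its foot
- cone0: loose bright turned cone, foot 48 mm across, 58 mm high, upright on the cone tray; origin at the centre of its foot
- cone1: loose bright turned cone, foot 48 mm across, 58 mm high, upright on the cone tray; origin at the centre of its foot
- spare_cone: bystander: larger bright cone on the bench between the slides, foot 60 mm across, 80 mm high; origin at the centre of its foot
- oil_bottle: bystander: blue bottle, 54 mm across, 140 mm high, on the left; origin at the centre of its foot
- seal_ring: bystander: black rubber ring lying on the bench on the right, 80 mm across, 14 mm high; origin at the centre of its underside
- steel_slug: bystander: bright steel slug on the bench between the robot and the slides, 44 mm across, 45 mm high; origin at the centre of its foot
Not all that is in view belongs to the job. Leave any brown look-alike of the sleeve0 alone. What is shaped like the cone0 but blue is not meant.

How it is judged:
On the way, in this order (a step that is already met when the one before it is completed fails the run):
1. the cone tray is fully home (within 6 mm) (value of joint cone_tray below 0.006 m), for 0.2 s.
2. the sleeve tray is being drawn by the back face of its lip (25 to 110 mm out, fingers pressing on that face) (value of joint sleeve_tray between 0.025 and 0.11 m and contact force between the fingers and sleeve_tray_c5 above 0.3 N), for 0.1 s.
3. the sleeve tray is fully out (within 7 mm of its stop) (value of joint sleeve_tray above 0.113 m), for 0.2 s.
At the end, for the whole second after the job is handed in: The cone tray is home within 6 mm and the sleeve tray out within 7 mm of its 120 mm stop; sleeves and cones stand upright (0.1 rad) and at rest on their own trays; the four bystanders are within 15 mm of where they stood (value of joint cone_tray below 0.006 m and value of joint sleeve_tray above 0.113 m and angle between each of sleeve0, sleeve1, sleeve2, cone0, cone1's own z axis and vertical below 0.1 rad and horizontal distance between each of sleeve0, sleeve1, sleeve2 and sleeve_seat below 0.075 m and height (world z) of each of sleeve0, sleeve1, sleeve2, cone0, cone1 above 0.02 m and linear speed of each of sleeve0, sleeve1, sleeve2, cone0, cone1 below 0.02 m/s and horizontal distance between each of cone0, cone1 and cone_seat below 0.075 m and distance of each of spare_cone, oil_bottle, seal_ring, steel_slug from where it was at the start of the episode below 0.015 m); the robot touches nothing.
It fails at once if both trays stood well out at once (cone tray over 25 mm out while the sleeve tray was over 50 mm out) (value of joint cone_tray above 0.025 m and value of joint sleeve_tray above 0.05 m).
It fails at once if a tray was slammed (faster than 0.35 m/s) (velocity of joint any of sleeve_tray, cone_tray above 0.35 m/s or velocity of joint any of sleeve_tray, cone_tray below -0.35 m/s).
It fails at once if a sleeve or cone was touched by the robot, lifted (over 12 mm) or tipped (over 0.3 rad) (contact force between any of the fingers, the arm and sleeve0 above 1 N or contact force between any of the fingers, the arm and sleeve1 above 1 N or contact force between any of the fingers, the arm and sleeve2 above 1 N or contact force between any of the fingers, the arm and cone0 above 1 N or contact force between any of the fingers, the arm and cone1 above 1 N or height (world z) of any of sleeve0, sleeve1, sleeve2, cone0, cone1 above 0.038 m or angle between any of sleeve0, sleeve1, sleeve2, cone0, cone1's own z axis and vertical above 0.3 rad).
It fails at once if a lip was pinched: pressed on both its faces at once ((contact force between the fingers and sleeve_tray_c6 above 1.5 N and contact force between the fingers and sleeve_tray_c5 above 1.5 N) or (contact force between the fingers and cone_tray_c6 above 1.5 N and contact force between the fingers and cone_tray_c5 above 1.5 N)).
It fails at once if something standing on the bench was moved by over 15 mm (distance of any of spare_cone, oil_bottle, seal_ring, steel_slug from where it was at the start of the episode above 0.015 m).
It also fails if it takes over 48 s, if anything falls off the work surface, if the arm or the gripper's body presses on something with over 40 N, if the wrist force passes 120 N, or if a joint passes its speed limit or range.

ROBOT

A 6-joint arm with a two-finger parallel gripper is mounted at the origin on the work surface. World frame = base frame: x ahead of the robot, y to its left, z up, the work surface at z = 0. Lengths are in m, angles in rad, forces in N, time in s.
With the tool pointing down it reaches from about 0.35 to 0.85 m from the base axis. Payload 8.1 kg.
Tool frame: the origin (TCP) lies at the very end of the fingers, on their centre line; the grasp point (between the pads) lies 19 mm behind it; z points along the fingers, y is the line along which they close (so a half turn about z gives the same grasp; the last joint's range is limited). The gripper opens to 93 mm and grips with 3 to 60 N. Pads are 15 mm wide; open, the fingers measure 128 mm over their backs; the gripper's body (75 mm by 188 mm) begins 65 mm behind the grasp point.
Start: joints at [-0.085, 0.13, 1.488, -0, 1.523, -0.085], TCP at [0.6, 0, 0.219] pointing down, gripper open.
Joint ranges: [-2.96, 2.96], [-0.89, 2.26], [0.02, 2.5], [-1.34, 4.48], [0, 2.73], [-2.66, 2.66]. Speed limits (rad/s): [2.39, 2.39, 2.79, 3.14, 3.14, 3.14].

INTERFACE

Orientations are given as a rotation vector (axis times angle).
In Python, from plant import robot gives the robot as it stands.
- The arm moves only by the tool play_rows, never from a script. Its argument "deltas" is one flat list of numbers, 5 for each row, row after row: the shift along the tool's x, y, z in mm, then the turn about the tool's z in degrees, then the finger opening in mm, from 0 to 93. A call has 1 to 10 rows; each row shifts and turns the commanded pose from where the row before left it, along the tool's axes as they then stand; what a row does not reach is not made up. A row lasts 1/12 s, in which the tool goes at most 41.7 mm and 7.16 degrees, less where a joint would pass 70% of its speed; a pose out of reach is approached as far as the arm can. A call with a gripper value outside its range is refused whole. The fingers move at their own pace and stop on an object; "newtons" is the grip in N (left out, the last holds). Time passes only in rows, so rows that do not move let the fingers close. It gives the time, the measured TCP pose, the force, the opening and the grip force at its end, in the units of the state.
- robot.read_state(): the state, without advancing time (a new reading comes with each control period).
- robot.read_camera(name): name is "scene" or "side" or "wrist"; returns a dict with "pixels" (384x512x3 uint8, blue, green, red), "mtx" (3x3 intrinsics, pixels), "eye" and "rotation" of the camera in the world. Camera axes: x right, y up, looking along -z (the intrinsics and any distortion apply to the point x, -y, -z); pixel columns grow to the right and rows downward; lengths in m; the calibration is good to about 2 mm. A picture is of the moment at which its call begins. There is no depth.
- robot.close_job(): hands the job in; it is judged then, once.
The state is a dict: "t": time; "q": joint angles; "dq": joint speeds; "joint_torque": joint torques, N m; "tool_pos": TCP position; "orientation": TCP orientation; "force": force on the tool from outside, world axes, zero at the start; "wrist_torque": the same for the moment, N m; "opening": finger opening in m; "gripper_force": force on a finger pad.
Only numpy, scipy, OpenCV 4.12 (cv2) and the standard library are available. Lean on these libraries where they do the work, as an engineer would, in place of code of your own. Each camera call takes 0.05 s, during which the arm holds its last target. There are 200 camera calls.

## Working session

There is one attempt and no reset: what is moved stays moved. The work goes in short steps, Python scripts to look and compute and a tool call to move; the robot and the scene stay as the last step left them, time stands still between calls to the robot, and variables do not carry over. Pictures are saved under pics/ and viewed, at most 10 in all, crops included, and the job is handed in when it is done.

Besides the shell and the picture viewer there is one more tool, called after ">>>" as name(argument=value, ...) on one line, values as JSON. play_rows: Moves the arm, as the interface text tells. Its arguments: {"type":"object","properties":{"deltas":{"type":"array"},"newtons":{"type":"number"}},"required":["deltas"]}

```bash
mkdir -p pics; cat > h.py <<'E'
import numpy as np, cv2
from plant import robot
def shot(n,f):
    c=robot.read_camera(n); cv2.imwrite('pics/'+f,c['pixels']); return c
def ray(c,u,v,z):
    K=np.array(c['mtx']); d=np.linalg.inv(K)@[u,v,1]; d=np.array(c['rotation'])@(d*[1,-1,-1])
    e=np.array(c['eye']); return e+d*(z-e[2])/d[2]
def yellow(c):
    h=cv2.cvtColor(c['pixels'],cv2.COLOR_BGR2HSV)
    return cv2.inRange(h,(20,110,80),(36,255,255))
E
python3 - <<'E'
from h import *
import pickle
D={}
for n in('scene','side'):
    D[n]=c=shot(n,n+'1.png')
    print(n,c['eye'],c.keys())
    k,l,s,ce=cv2.connectedComponentsWithStats(yellow(c))
    for i in range(1,k):
        if s[i][4]>30: print(s[i],ce[i])
pickle.dump({n:{k:D[n][k] for k in('pixels','mtx','eye','rotation')} for n in D},open('d.pkl','wb'))
print(robot.read_state())
cv2.imwrite('pics/both1.png',cv2.resize(np.hstack([D['scene']['pixels'],D['side']['pixels']]),(800,300)))
E
```

```text
scene [ 1.26586222 -0.22623528  1.00082073] dict_keys(['pixels', 'mtx', 'eye', 'rotation'])
[430  94  36  37 299] [447.56521739 112.24414716]
[296 167  36  17 281] [313.63701068 175.0747331 ]
[162 170  38  18 320] [180.59375 178.5375 ]
side [ 0.38290027 -0.98531478  0.90232179] dict_keys(['pixels', 'mtx', 'eye', 'rotation'])
[273  88  14   4  34] [279.88235294  89.64705882]
[240 139  12  29 162] [245.90740741 152.16666667]
[230 231  18  46 307] [238.53420195 253.09771987]
{'t': 0.1, 'q': array([-8.53917217e-02,  1.31049058e-01,  1.48914049e+00,  1.64913993e-05,
        1.52297311e+00, -8.53583742e-02]), 'dq': array([-0.00079139, -0.00143405, -0.00271769, -0.0017078 , -0.00062385,
        0.0008875 ]), 'joint_torque': array([ 2.89806376e-03, -5.61339462e+01, -4.93095982e+01,  7.72326719e-02,
        2.89617141e-02, -2.83941080e-05]), 'tool_pos': array([5.99513793e-01, 7.51689338e-05, 2.17730596e-01]), 'orientation': array([-2.22062253e+00, -2.22054670e+00,  1.56838512e-03]), 'force': array([-0.69393088,  0.29668714, -0.26712678]), 'wrist_torque': array([-0.0634648 ,  0.0184804 , -0.01406675]), 'gripper_force': 0.0, 'opening': 0.09320688816194908}
```

View pics/scene1.png

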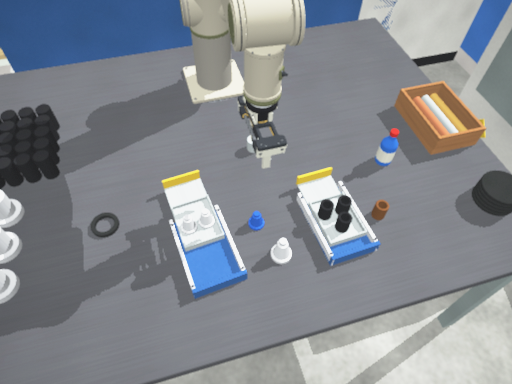

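View pics/side1.png

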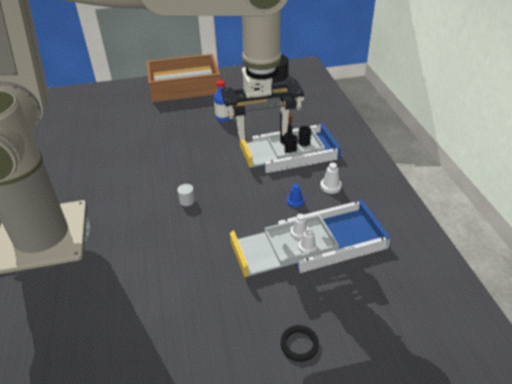

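The cone tray is on the robot's right (scene lip at 181,178, side lip at 238,253) and stands out. The sleeve tray is on the left (scene lip at 314,175, side lip at 246,152) and is nearly home. The slug is at side (186,195), and the blue cone and brown sleeve are decoys.

```bash
cat > m.py <<'E'
from h import *
def lip(c,box,side):
    m=yellow(c); x,y,w,h=box; s=np.zeros_like(m); s[y-3:y+h+3,x-3:x+w+3]=m[y-3:y+h+3,x-3:x+w+3]
    if side=='scene':  # upper border = front top edge
        us=np.flatnonzero(s.any(0)); vs=np.array([np.flatnonzero(s[:,u])[0] for u in us])
        p=np.array([ray(c,u,v-.5,.06)[:2] for u,v in zip(us,vs)]); p=p[2:-2]; t=1
    else:  # right border = back top edge
        vs=np.flatnonzero(s.any(1)); us=np.array([np.flatnonzero(s[v])[-1] for v in vs])
        p=np.array([ray(c,u+.5,v,.06)[:2] for u,v in zip(us,vs)]); p=p[2:-4]
    vx,vy,x0,y0=cv2.fitLine(p.astype(np.float32),cv2.DIST_HUBER,0,.01,.01).ravel()
    d=np.array([vx,vy])*np.sign(vy); q=(p-[x0,y0])@d
    yaw=np.arctan2(-d[0],d[1])
    e0=np.array([x0,y0])+d*q.min(); e1=np.array([x0,y0])+d*q.max()
    print(side,'yaw',yaw.round(3),'len',np.ptp(q).round(3),'mid',((e0+e1)/2).round(4),e0.round(3),e1.round(3))
E
python3 - <<'E'
from m import *
import pickle
D=pickle.load(open('d.pkl','rb'))
print('cone');lip(D['scene'],(162,170,38,18),'scene');lip(D['side'],(230,231,18,46),'side')
print('sleeve');lip(D['scene'],(296,167,36,17),'scene');lip(D['side'],(240,139,12,29),'side')
print('slug',ray(D['side'],186,188,.045),ray(D['side'],186,200,.01))
c=D['scene']['pixels'];s=D['side']['pixels']
cv2.imwrite('pics/z1.png',np.vstack([np.hstack([cv2.resize(c[155:225,155:255],(400,280)),cv2.resize(c[155:225,285:385],(400,280))]),np.hstack([cv2.resize(s[220:290,220:320],(400,280)),cv2.resize(s[110:180,220:320],(400,280))])]))
E
```

```text
coneTraceback (most recent call last):
  File "<stdin>", line 4, in <module>
  File "m.py", line 6, in lip
    p=np.array([ray(c,u,v-.5,.06)[:2] for u,v in zip(us,vs)]); p=p[2:-2]; t=1
                ~~~^^^^^^^^^^^^^^
  File "h.py", line 7, in ray
    e=np.array(c['eye']); return e+d*(z-e[2])/d[2]
                                              ~^^^
IndexError: invalid index to scalar variable.
```

```bash
sed -i "s/d=np.array(c\['rotation'\])@(d\*\[1,-1,-1\])/d=cv2.Rodrigues(np.array(c['rotation'],float))[0]@(d*[1,-1,-1])/" h.py
python3 - <<'E'
from m import *
import pickle
D=pickle.load(open('d.pkl','rb'))
print(D['scene']['rotation'])
print('cone');lip(D['scene'],(162,170,38,18),'scene');lip(D['side'],(230,231,18,46),'side')
print('sleeve');lip(D['scene'],(296,167,36,17),'scene');lip(D['side'],(240,139,12,29),'side')
print('slug',ray(D['side'],186,188,.045),ray(D['side'],186,200,.01))
c=D['scene']['pixels'];s=D['side']['pixels']
cv2.imwrite('pics/z1.png',np.vstack([np.hstack([cv2.resize(c[155:225,155:255],(400,280)),cv2.resize(c[155:225,285:385],(400,280))]),np.hstack([cv2.resize(s[220:290,220:320],(400,280)),cv2.resize(s[110:180,220:320],(400,280))])]))
E
```

```text
[0.55190491 0.39360081 1.24479501]
cone
scene yaw 0.104 len 0.105 mid [ 0.4852 -0.2155] [ 0.491 -0.268] [ 0.48  -0.163]
side yaw 0.063 len 0.126 mid [ 0.4927 -0.2322] [ 0.497 -0.295] [ 0.489 -0.169]
sleeve
scene yaw 0.055 len 0.107 mid [0.5845 0.1856] [0.587 0.132] [0.582 0.239]
side yaw -0.012 len 0.113 mid [0.5904 0.1528] [0.59  0.096] [0.591 0.209]
slug [0.39000932 0.04869076 0.045     ] [0.38480454 0.03889071 0.01      ]
```

View pics/z1.png

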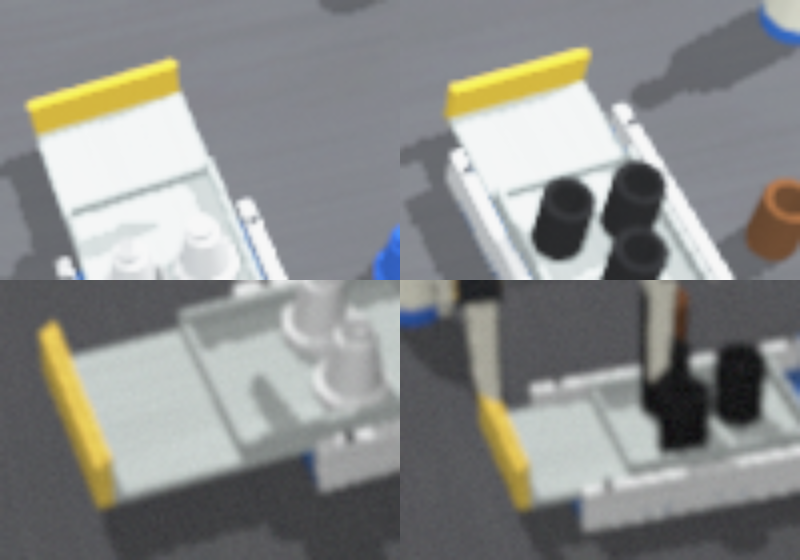

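The lips measure x≈0.485/0.585 and y≈-0.215/0.186 (front edge), and both views agree. I'll check the yaws with the longer rails.

```bash
python3 - <<'E'
from m import *
import pickle
D=pickle.load(open('d.pkl','rb'));S=D['scene']
# white-rail masks, scene: rail tops via components of bright low-sat pixels; bed via blue
c=S['pixels'];h=cv2.cvtColor(c,cv2.COLOR_BGR2HSV)
def P(u,v,z):return ray(S,u,v,z)[:2]
for n,z,L in(('lipcone',.06,[(162,180.5),(199.5,170)]),('lipsleeve',.06,[(296.5,176.2),(332.5,167)])):
    a,b=[P(*p,z) for p in L]; print(n,(a+b)/2,np.linalg.norm(a-b),np.arctan2(-(b-a)[0],(b-a)[1]))
print('bottle',P(384,162,.0),'slug',P(249,147,0))
cr=[c[195:295,160:260],c[175:275,290:390]]
cv2.imwrite('pics/z2.png',np.hstack([cv2.resize(x,(400,400),interpolation=cv2.INTER_CUBIC) for x in cr]))
E
```

```text
lipcone [ 0.48952934 -0.21507249] 0.11840426541758536 0.08328740805073293
lipsleeve [0.58724773 0.18784191] 0.12230936210531497 0.03415070687466321
bottle [0.56854057 0.4571115 ] slug [0.37968508 0.03457147]
```

View pics/z2.png

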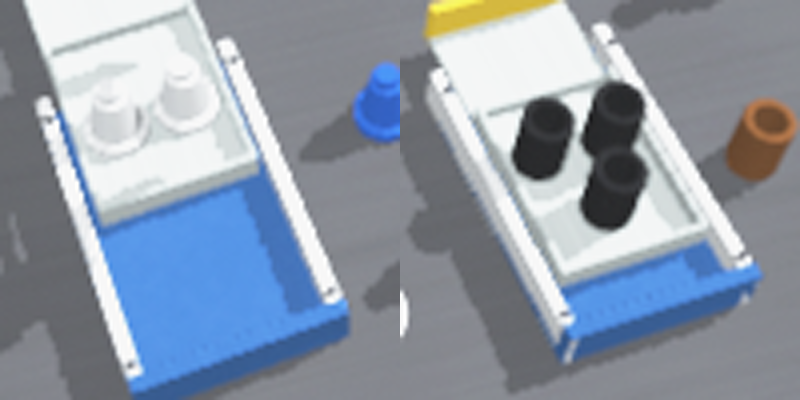

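The rail-end screws are visible. Cone bed: left (46,103)→(133,367), right (228,45)→(330,293). Sleeve bed: left (440,80)→(567,320), right (605,33)→(743,260).

```bash
python3 - <<'E'
from m import *
import pickle
S=pickle.load(open('d.pkl','rb'))['scene']
def P(u,v,z):return ray(S,u,v,z)[:2]
for n,o,L in(('cone',(160,195),[(46,103,133,367),(228,45,330,293)]),('sleeve',(290,175),[(40,80,167,320),(205,33,343,260)])):
    E=[]
    for a in L:
        p,q=[P(o[0]+a[i]/4,o[1]+a[i+1]/4,.036) for i in(0,2)]; E+=[p,q]
        print(n,p.round(3),q.round(3),np.linalg.norm(q-p).round(3),'yaw',np.arctan2(*(q-p)[::-1]).round(3))
    print('centre',np.mean(E,0).round(4))
E
```

```text
cone [ 0.629 -0.271] [ 0.845 -0.249] 0.216 yaw 0.099
cone [ 0.616 -0.133] [ 0.829 -0.113] 0.215 yaw 0.093
centre [ 0.7298 -0.1913]
sleeve [0.644 0.121] [0.859 0.134] 0.215 yaw 0.061
sleeve [0.636 0.261] [0.849 0.273] 0.213 yaw 0.053
centre [0.7472 0.1972]
```

>>> play_rows(deltas=[-22,-16,0,0,0,-22,-16,0,0,0,-22,-16,0,0,0,-22,-16,0,0,0,-22,-16,0,0,0,-22,-16,0,0,0,-22,-16,0,0,0,-22,-16,0,0,0,-22,-16,0,0,0,-22,-16,0,0,0], newtons=10)

```text
t: 0.93
tool_pos: [0.4389, -0.2207, 0.2183]
orientation: [-2.221, -2.221, 0.0]
force: [-0.5, -1.1, 0.1]
opening: 0.0308
gripper_force: 0.0
```

>>> play_rows(deltas=[0,0,25,-1.8,0,0,0,25,-1.8,0,0,0,25,-1.9,0,0,0,25,0,0,0,0,25,0,0,0,0,25,0,0,0,0,20,0,0,0,0,10,0,0,0,0,0,0,0,0,0,0,0,0])

```text
t: 1.77
tool_pos: [0.4398, -0.2198, 0.0387]
orientation: [-2.112, -2.325, 0.0]
force: [-0.4, -0.0, -0.1]
opening: 0.0007
gripper_force: 0.0
```

>>> play_rows(deltas=[0,6,0,0,0,0,6,0,0,0,0,6,0,0,0,0,5,0,0,0,0,5,0,0,0,0,5,0,0,0,0,5,0,0,0,0,6,0,0,0,0,7,0,0,0,0,7,0,0,0])

```text
t: 2.6
tool_pos: [0.4982, -0.2142, 0.0385]
orientation: [-2.112, -2.325, 0.0]
force: [-3.9, -1.2, 2.6]
opening: 0.0006
gripper_force: 1.8
```

>>> play_rows(deltas=[0,7,0,0,0,0,7,0,0,0,0,7,0,0,0,0,7,0,0,0,0,7,0,0,0,0,6,0,0,0,0,5,0,0,0,0,4,0,0,0,0,3,0,0,0,0,3,0,0,0])

```text
t: 3.43
tool_pos: [0.5536, -0.2088, 0.0384]
orientation: [-2.112, -2.325, 0.0]
force: [-3.0, 2.3, 0.7]
opening: 0.0005
gripper_force: 1.6
```

>>> play_rows(deltas=[0,3,0,0,0,0,3,0,0,0,0,2,0,0,0,0,2,0,0,0,0,2,0,0,0])

```text
t: 3.85
tool_pos: [0.5654, -0.2078, 0.0385]
orientation: [-2.112, -2.325, 0.0]
force: [-4.2, 1.9, 0.2]
opening: 0.0002
gripper_force: 1.6
```

>>> play_rows(deltas=[0,2,0,0,0,0,2,0,0,0,0,2,0,0,0,0,0,0,0,0])

```text
t: 4.18
tool_pos: [0.5708, -0.2073, 0.0385]
orientation: [-2.111, -2.324, 0.002]
force: [-7.1, 1.4, 1.5]
opening: 0.0003
gripper_force: 3.5
```

>>> play_rows(deltas=[0,1.5,0,0,0,0,1.5,0,0,0,0,0,0,0,0])

```text
t: 4.43
tool_pos: [0.5709, -0.2073, 0.0384]
orientation: [-2.108, -2.321, 0.008]
force: [-22.6, 1.6, 13.9]
opening: 0.0005
gripper_force: 11.6
```

>>> play_rows(deltas=[0,-3,0,0,0,0,-7,0,0,0,0,-10,0,0,0,0,-10,0,0,0,0,0,-25,1.1,0,0,0,-35,1.1,0,0,0,-35,0,0,0,0,-35,0,0,0,0,-30,0,0,0,0,0,0,0])

```text
t: 5.27
tool_pos: [0.5487, -0.2121, 0.208]
orientation: [2.147, 2.274, 0.007]
force: [-0.3, 0.3, 1.5]
opening: 0.0009
gripper_force: 0.0
```

```bash
python3 - <<'E'
from m import *
c=shot('scene','s2.png')
print(robot.read_state()['tool_pos'],robot.read_state()['orientation'])
k,l,s,ce=cv2.connectedComponentsWithStats(yellow(c))
for i in range(1,k):
    if s[i][4]>30: print(s[i],ce[i]); lip(c,tuple(s[i][:4]),'scene')
E
```

```text
[ 0.5477397  -0.211594    0.20456363] [2.14923403 2.27661676 0.0052999 ]
[431  94  35  37 295] [447.56949153 112.27457627]
scene yaw -1.571 len 0.177 mid [0.4459 0.7596] [0.358 0.76 ] [0.534 0.76 ]
[296 167  36  17 281] [313.63701068 175.0747331 ]
scene yaw 0.055 len 0.107 mid [0.5845 0.1856] [0.587 0.132] [0.582 0.239]
[171 195  39  19 331] [190.12386707 203.90332326]
scene yaw 0.093 len 0.103 mid [ 0.5872 -0.2051] [ 0.592 -0.256] [ 0.582 -0.154]
```

View pics/s2.png

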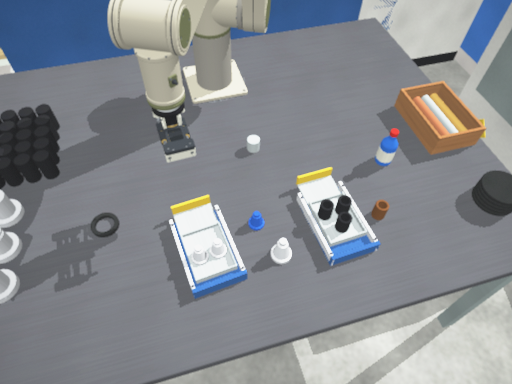

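The cone tray is home: its lip moved 102 mm, to (190,204), and the cones are upright. The sleeve lip is unchanged at (314,175).

>>> play_rows(deltas=[36,9,0,0,0,36,9,0,0,0,36,9,0,0,0,36,9,0,0,0,36,9,0,0,0,36,9,0,0,0,36,9,0,0,0,36,9,0,0,0,36,9,0,0,0,36,9,0,0,0])

```text
t: 6.15
tool_pos: [0.6137, 0.1565, 0.1976]
orientation: [2.157, 2.284, 0.0]
force: [0.7, -0.3, 0.6]
opening: 0.0001
gripper_force: 0.0
```

>>> play_rows(deltas=[24,9,0,0,0,12,4,0,0,0,0,0,0,0,0,0,0,0,0,0])

```text
t: 6.48
tool_pos: [0.6243, 0.191, 0.1976]
orientation: [-2.155, -2.285, 0.002]
force: [0.2, -0.3, -1.2]
opening: 0.0006
gripper_force: 0.0
```

>>> play_rows(deltas=[0,6,20,0,0,0,0,30,0,0,0,0,30,0,0,0,0,25,0,0,0,0,15,0,0,0,0,10,0,0,0,0,10,0,0,0,0,0,0,0])

```text
t: 7.15
tool_pos: [0.6296, 0.1902, 0.0568]
orientation: [-2.157, -2.282, 0.003]
force: [0.3, 0.3, -0.4]
opening: 0.0007
gripper_force: 0.0
```

>>> play_rows(deltas=[0,0,8,0,0,0,0,6,0,0,0,0,4,0,0,0,0,0,0,0])

```text
t: 7.48
tool_pos: [0.6302, 0.1917, 0.0399]
orientation: [-2.156, -2.284, 0.001]
force: [0.3, -0.1, -0.3]
opening: 0.0007
gripper_force: 0.0
```

>>> play_rows(deltas=[0,-4,0,0,0,0,-4,0,0,0,0,-4,0,0,0,0,-4,0,0,0,0,-4,0,0,0,0,-4,0,0,0,0,-4,0,0,0,0,-5,0,0,0,0,-6,0,0,0,0,-6,0,0,0])

```text
t: 8.32
tool_pos: [0.5855, 0.1892, 0.0409]
orientation: [2.156, 2.284, 0.001]
force: [3.8, 1.4, -0.7]
opening: 0.0004
gripper_force: 1.7
```

>>> play_rows(deltas=[0,-6,0,0,0,0,-6,0,0,0,0,-6,0,0,0,0,-6,0,0,0,0,-6,0,0,0,0,-6,0,0,0,0,-5,0,0,0,0,-4,0,0,0,0,-4,0,0,0,0,-4,0,0,0])

```text
t: 9.15
tool_pos: [0.5325, 0.1861, 0.0408]
orientation: [2.156, 2.284, 0.001]
force: [3.2, 0.7, 1.5]
opening: 0.0005
gripper_force: 1.7
```

>>> play_rows(deltas=[0,-4,0,0,0,0,-3,0,0,0,0,-3,0,0,0,0,-2,0,0,0,0,-2,0,0,0,0,-2,0,0,0])

```text
t: 9.65
tool_pos: [0.5166, 0.1851, 0.0406]
orientation: [-2.157, -2.284, 0.0]
force: [2.3, 1.1, 2.4]
opening: 0.0006
gripper_force: 1.6
```

>>> play_rows(deltas=[0,-2,0,0,0,0,-2,0,0,0,0,0,0,0,0])

```text
t: 9.9
tool_pos: [0.5122, 0.1848, 0.0404]
orientation: [-2.156, -2.284, 0.001]
force: [1.9, 1.0, 1.1]
opening: 0.0004
gripper_force: 0.9
```

>>> play_rows(deltas=[0,-2,0,0,0,0,-2,0,0,0,0,0,0,0,0])

```text
t: 10.15
tool_pos: [0.5081, 0.1846, 0.0404]
orientation: [-2.156, -2.284, 0.001]
force: [2.5, 0.8, 1.2]
opening: 0.0004
gripper_force: 0.6
```

>>> play_rows(deltas=[0,-1.5,0,0,0,0,-1.5,0,0,0,0,0,0,0,0])

```text
t: 10.4
tool_pos: [0.5052, 0.1844, 0.0404]
orientation: [-2.156, -2.284, 0.001]
force: [1.3, 0.2, -0.4]
opening: 0.0005
gripper_force: 0.7
```

>>> play_rows(deltas=[0,-1.5,0,0,0,0,-1.5,0,0,0,0,-1,0,0,0,0,0,0,0,0])

```text
t: 10.73
tool_pos: [0.5044, 0.1844, 0.0411]
orientation: [2.154, 2.281, 0.007]
force: [15.2, 1.3, -9.9]
opening: 0.0006
gripper_force: 7.3
```

Against the stop. One more hold, then release forward a little and lift clear.

>>> play_rows(deltas=[0,-0.5,0,0,0,0,0,0,0,0,0,0,0,0,0,0,4,0,0,0,0,6,0,0,0,0,6,0,0,0,0,0,0,0,0])

```text
t: 11.32
tool_pos: [0.5178, 0.1851, 0.0405]
orientation: [-2.157, -2.284, 0.001]
force: [1.1, 0.1, -0.3]
opening: 0.001
gripper_force: 0.0
```

>>> play_rows(deltas=[0,0,-10,0,0,0,0,-25,0,0,0,0,-30,0,0,0,0,-30,0,0,0,0,-30,0,0,0,0,-30,0,0,0,0,-20,0,0,0,0,0,0,0,0,0,0,0,0])

```text
t: 12.07
tool_pos: [0.5179, 0.1855, 0.2179]
orientation: [2.155, 2.283, 0.004]
force: [0.3, 0.0, -0.6]
opening: 0.0005
gripper_force: 0.0
```

```bash
python3 - <<'E'
from m import *
c=shot('scene','s3.png')
k,l,s,ce=cv2.connectedComponentsWithStats(yellow(c))
for i in range(1,k):
    if s[i][4]>30: print(s[i]); lip(c,tuple(s[i][:4]),'scene')
cv2.imwrite('pics/b3.png',cv2.resize(np.hstack([c['pixels'],shot('side','d3.png')['pixels']]),(800,300)))
E
```

```text
[431  94  35  37 301]
scene yaw 1.57 len 0.177 mid [0.4459 0.7599] [0.534 0.76 ] [0.358 0.76 ]
[284 144  35  17 273]
scene yaw 0.057 len 0.107 mid [0.4813 0.1828] [0.484 0.129] [0.478 0.236]
[171 195  39  19 330]
scene yaw 0.111 len 0.104 mid [ 0.5874 -0.2056] [ 0.593 -0.257] [ 0.582 -0.154]
```

View pics/b3.png

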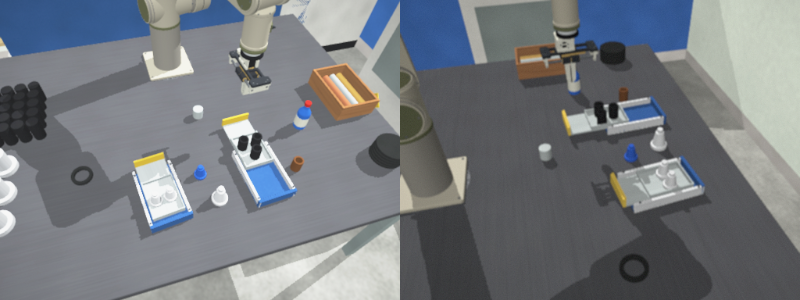

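The sleeve tray stands fully out (lip at about 235,120) and the cone tray is home (lip at about 149,160). All sleeves and cones are upright, the bystanders are unmoved and the arm is clear.

```bash
python3 -c "
from plant import robot
print(robot.close_job())"
```

```text
the job is handed in; nothing more can be done
None
```

The cone tray was pushed home to its stop and the sleeve tray drawn out to its stop, with sleeves, cones and bystanders looking undisturbed in the last pictures; the job is handed in, but no verdict was returned.

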